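# Clear the pinch bowl from under the scrap caddy's lever, hold the lid open, ease it shut

### The arm

A 7-joint arm with a two-finger parallel gripper is mounted at the origin on the work surface. World frame = base frame: x ahead of the robot, y to its left, z up, the work surface at z = 0. Lengths are in m, angles in rad, forces in N, time in s.
With the tool pointing down it reaches from about 0.4 to 0.875 m from the base axis. Payload 19.3 kg.
Tool frame: the origin (TCP) lies midway between the tips of the shut fingers; the grasp point (between the pads) lies 19 mm behind it; x points along the fingers, y is the direction in which the jaws open and shut, and the axes are right-handed (so a half turn about x gives the same grasp; the last joint's range is limited). The gripper opens to 85 mm and grips with 20 to 120 N. Pads are 22 mm wide; open, the fingers measure 114 mm over their backs; the gripper's body (76 mm by 85 mm) begins 54 mm behind the grasp point. The pads swing forward as they close: fully open they stand 13 mm farther back than shut.
Start: joints at [1.093, 0.521, -0.036, 1.599, 0.021, 1.021, -0.113], TCP at [0.248, -0.574, 0.231] pointing down, gripper open.
Joint ranges: [-2.91, 2.91], [-0.3, 2.13], [-1.5, 1.42], [0.17, 2.43], [-1.26, 4.41], [0.16, 1.93], [-2.52, 2.52]. Speed limits (rad/s): [1.89, 1.89, 2.39, 2.39, 3.01, 3.01, 3.01].

### API

Orientations are given as a unit quaternion [x, y, z, w].
In Python, from rig import * gives the robot as it stands.
- The arm moves only by the tool apply_moves, never from a script. Its argument "steps" is a list of rows, each a list of 3 entries, a list of its own where there are three numbers: the turn, a rotation vector about the tool's x, y, z in degrees, then the shift along the tool's x, y, z in mm, then the finger opening in mm, from 0 to 85.4. In form: [[[wx, wy, wz], [tx, ty, tz], claw], ...]. A call has 1 to 10 rows; each row is the pose to reach, as a shift and turn from the pose commanded when the call began, along the tool's axes at that moment; what a row does not reach only later rows make up. A row lasts 1/10 s, in which the tool goes at most 50 mm and 8.59 degrees, less where a joint would pass 70% of its speed; a pose out of reach is approached as far as the arm can. A call with a gripper value outside its range is refused whole. The fingers move at their own pace and stop on an object; the grip force is fixed at half the most. Time passes only in rows, so rows that repeat a pose let the fingers close. It gives the time, the measured TCP pose, the force and the opening at its end, in the units of the state.
- read_state(): the state, without advancing time (a new reading comes with each control period).
- capture(name): name is "scene" or "side" or "wrist"; returns a dict with "image" (384x512x3 uint8, red, green, blue), "camera_matrix" (3x3 intrinsics, pixels), "eye" and "attitude" of the camera in the world; the wrist camera has in their place "mount" (4x4, takes a point from camera to tool coordinates, whose origin is the TCP and whose axes are the tool frame's). Camera axes: x right, y down, z forward; pixel columns grow to the right and rows downward; lengths in m; the calibration is good to about 2 mm. A picture is of the moment at which its call begins: read the wrist's pose just before it. There is no depth.
- hand_in(): hands the job in, once; it reports no verdict.
The state is a dict: "time_s": time; "q": joint angles; "joint_velocities": joint speeds; "joint_efforts": joint torques, N m; "position": TCP position; "tcp_rot": TCP orientation; "force": force on the tool from outside, world axes, zero at the start; "torque": the same for the moment, N m; "finger_gap": finger opening in m.
Only numpy, scipy, OpenCV 4.12 (cv2) and the standard library are available. Lean on these libraries where they do the work, as an engineer would, in place of code of your own. Each camera call takes 0.05 s, during which the arm holds its last target.

### The job

The lime pinch bowl is in the way under the tip of the scrap caddy's lever: without picking it up, push it aside along the counter, keeping it upright, until it is wholly clear of the lever. Then press the orange lever pad down with the fingertips until the lid stands wide open, keep it open for three seconds, and let the lever up slowly, over three seconds or so and right to its resting place, so that the lid settles shut without slamming. Do not touch the lid itself, and leave everything else on the counter undisturbed.

Things in the scene. Friction and masses are not known exactly. Their poses are not given: they have to be found in the camera images.
- caddy: White scrap caddy, a tub 190 deep (its x) x 200 wide (its y) x 125 mm tall with a flat lid (top 142 mm above the counter), fixed to the counter; place and yaw vary. Origin: centre of the underside, on the counter. Its -x axis points out of the front, the lever's side, towards the robot; its y runs along the front.
- lever_pad (a point): Centre of the top face of the orange lever pad, the place to press; moves with the lever. Pad 45 mm long (along the lever) x 44 wide (caddy y) x 8 thick. At rest this point is 78 mm above the counter, fully pressed 40 mm. Pressing takes about 10 N. Only the lid's weight brings the lever back: if let go it flies up and the lid slams.
- lever_tip (a point): Free end of the lever (end of the orange pad, mid-thickness), moves with the lever. At rest 77 mm above the counter and 223 mm before the caddy's origin (at -x): the lever slopes up by 0.18 rad towards its tip. Fully pressed it slopes down by 0.18 rad, tip 33 mm above the counter.
- lever_pivot (a point): Pivot of the lever at the caddy's front, fixed: 100 mm before the caddy's origin (at -x), 55 mm above the counter; the lever turns about the caddy's y. From it a steel arm 20 mm wide runs to the pad; lever_pad lies 105 mm and lever_tip 125 mm from it.
- pinch_bowl: Lime silicone pinch bowl, round, loose, 90 g: 74 mm across the belly (10 to 22 mm up), 68 mm across the rim, 48 mm tall. Origin: centre of the underside. At the start about 245 mm before the caddy's origin (at -x), rear edge under the lever's tip, most of it in front of the tip. Wholly clear when its centre is over 62 mm to either side of the caddy's middle line (along caddy y).
- kawali: Bystander: heavy round aluminium pan, 280 mm across, 85 mm tall, two loop handles; origin under its centre.
- glass_lid: Bystander: glass lid with steel knob lying on the counter, 224 mm across, 63 mm tall with knob; origin under its centre.
- brown_dish: Bystander: brown ceramic dish, 130 mm across, 40 mm tall; origin under its centre. It stands left or right of the caddy's front, changing places with the strainer.
- strainer: Bystander: small steel strainer, cup 96 mm across and 35 mm tall, with a wire handle reaching 155 mm from its centre along its own x; origin under the cup's centre.
- salt_jar: Bystander: white jar with a wooden lid, 60 mm across, 90 mm tall, on the right; origin under its centre.
- caddy_lever (a joint): Angle of the lever, rad: 0 at rest with the lid shut, 0.36 pressed fully (stop), lid wide open. The flat green and grey lid on the caddy, 196 x 206 x 10 mm, hinged on the caddy's rear (+x) rim, is linked to it and turns 3.2 times as far, 0 to 1.15 rad (0.03 rad for each mm the pad goes down); its front edge rises up and back, away from the lever.
Things that resemble listed ones, but are neither listed nor needed, are in the scene too. Of the things that look like the pinch_bowl, take the one that is farthest to the robot's right at the start.

How it is judged:
By the outcome, as a careful person would: the job done as asked, in the order asked, and still so for the second after the job is handed in, with the robot touching nothing.
It also fails if it takes over 61 s, if anything falls off the work surface, if the arm or the gripper's body presses on something with over 40 N, if the wrist force passes 120 N, or if a joint passes its speed limit or range.

## Working session

There is one attempt and no reset: what is moved stays moved. The work goes in short steps, Python scripts to look and compute and a tool call to move; the robot and the scene stay as the last step left them, time stands still between calls to the robot, and variables do not carry over. Pictures are saved under pics/ and viewed, and the job is handed in when it is done.

Besides the shell and the picture viewer there is one more tool, called after "Request:" by a JSON object that holds its "name" and its "arguments", one argument or row to a line. apply_moves: Moves the arm, as the interface text tells. Its arguments: {"type":"object","properties":{"steps":{"type":"array"}},"required":["steps"]}

```bash
ls; mkdir -p pics; python3 - <<'E'
from rig import *
import cv2,json
s=read_state();print({k:(v if not hasattr(v,'tolist') else v.tolist()) for k,v in s.items()})
for n in ["scene","side","wrist"]:
    c=capture(n);cv2.imwrite(f"pics/{n}0.png",c["image"][:,:,::-1])
    print(n,{k:getattr(v,'tolist',lambda:v)() for k,v in c.items() if k!="image"})
E
```

```text
pics
{'time_s': 0.0, 'q': [1.0927699926235686, 0.5220100435705527, -0.036286586345620875, 1.5999707942487815, 0.02121352884869361, 1.0211091645304824, -0.11276161775184022], 'joint_velocities': [0.0008329084908598963, -9.670716707370106e-05, -0.0001257634353949102, -0.0003582645929381664, 0.0019374611813096155, 0.000835672027007387, -0.00025795853969761285], 'joint_efforts': [0.0018161674233851954, -92.70962476730347, 1.9811497628688812, -36.99401021003723, 0.017832827288657427, 0.008095841039903462, 3.6663087712440756e-05], 'position': [0.24769839933436602, -0.573470461383392, 0.23074199601866724], 'tcp_rot': [-0.6923390585019896, -0.1435662881531228, 0.6925742007546458, -0.1428157044150838], 'force': [0.4094953333284105, -0.600892352927369, -0.6545481426309113], 'torque': [0.018898556888123374, 0.0254446672165026, 0.021538237221613687], 'finger_gap': 0.08541276608008501}
scene {'camera_matrix': [[464.4559095740174, 0.0, 256.7529990950159], [0.0, 464.4559095740174, 194.5645286088564], [0.0, 0.0, 1.0]], 'eye': [1.3883004694614975, -0.051992392712830696, 1.3263911085024975], 'attitude': [0.6877334656317483, 0.6657925281915356, -0.20701762146786493, -0.20220458465686644]}
side {'camera_matrix': [[350.9335160215784, 0.0, 246.28003337569245], [0.0, 350.9335160215784, 199.95908146420803], [0.0, 0.0, 1.0]], 'eye': [0.38504220722745364, 0.7426653374855191, 0.8308798924571236], 'attitude': [-0.11268975449362147, 0.9105437523084489, -0.39593554452915847, 0.03802813356735069]}
wrist {'camera_matrix': [[327.23729523246726, 0.0, 252.94868839350158], [0.0, 327.23729523246726, 191.06582692867508], [0.0, 0.0, 1.0]], 'mount': [[0.00019651905716154268, -0.2875318542878321, 0.9577710551849329, -0.14311600266088084], [0.9999999263667926, -0.0002591911324813622, -0.0002829953444106765, -9.679183825406223e-05], [0.0003296159405844151, 0.9577710402751572, 0.28753178217994263, -0.07314116386955169], [0.0, 0.0, 0.0, 1.0]]}
```

View pics/scene0.png

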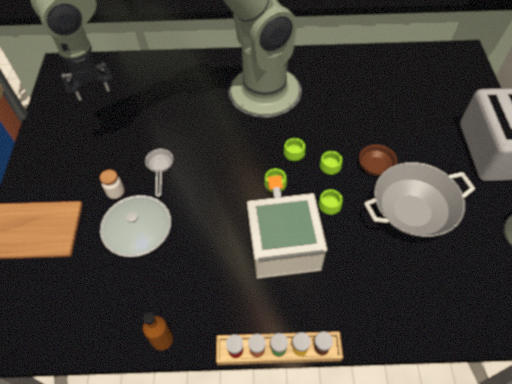

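View pics/side0.png

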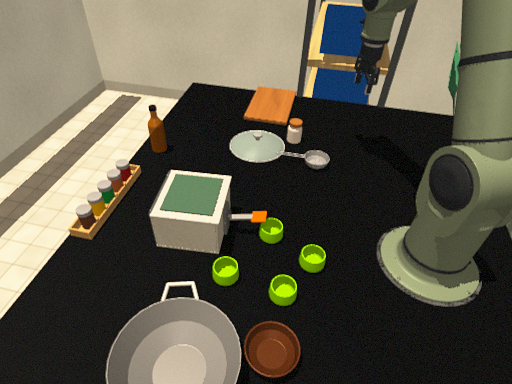

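View pics/wrist0.png

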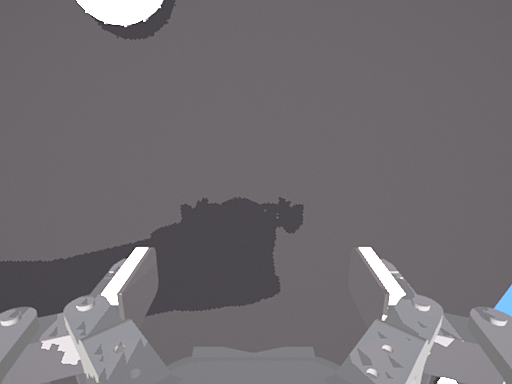

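The scene view shows the target bowl at px (275,180) under the orange pad, with the decoy bowls to its right (robot's left) and the strainer at (158,160). The side view shows the pad at (259,217). Next I'll measure positions.

```bash
cat > h.py <<'E'
from rig import *
import cv2, numpy as np
from scipy.spatial.transform import Rotation as R
def cam(n):
    c=capture(n); c["R"]=R.from_quat(c["attitude"]).as_matrix() if "attitude" in c else None
    return c
def ray(c,u,v):
    d=c["R"]@np.linalg.inv(c["camera_matrix"])@np.array([u,v,1.]); return np.array(c["eye"]),d/np.linalg.norm(d)
def onplane(c,u,v,z):
    e,d=ray(c,u,v); return e+d*(z-e[2])/d[2]
def two(c1,p1,c2,p2):
    e1,d1=ray(c1,*p1);e2,d2=ray(c2,*p2)
    t=np.linalg.lstsq(np.c_[d1,-d2],e2-e1,rcond=None)[0]
    a=e1+t[0]*d1;b=e2+t[1]*d2;return (a+b)/2,np.linalg.norm(a-b)
def blobs(c,lo,hi,mn=30):
    h=cv2.cvtColor(c["image"],cv2.COLOR_RGB2HSV);m=cv2.inRange(h,lo,hi)
    cs,_=cv2.findContours(m,cv2.RETR_EXTERNAL,cv2.CHAIN_APPROX_NONE)
    return [k for k in cs if cv2.contourArea(k)>mn]
def proj(c,p):
    q=c["camera_matrix"]@c["R"].T@(np.array(p)-c["eye"]);return q[:2]/q[2]
E
python3 - <<'E'
from h import *
np.set_printoptions(precision=4,suppress=True)
S=cam("scene");D=cam("side")
for n,c in(("scene",S),("side",D)):
    for nm,lo,hi in(("lime",(32,120,60),(50,255,255)),("orange",(5,180,160),(18,255,255)),("green",(60,60,40),(90,255,200))):
        for k in blobs(c,lo,hi):
            (cx,cy),r=cv2.minEnclosingCircle(k);x=cv2.boundingRect(k)
            M=cv2.moments(k);g=(M['m10']/M['m00'],M['m01']/M['m00'])
            z={"lime":.024,"orange":.078,"green":.142}[nm]
            b=cv2.boxPoints(cv2.minAreaRect(k))
            print(n,nm,x,np.round(g,1),cv2.contourArea(k),onplane(c,*g,z), b.round(0).tolist() if nm!="lime" else "")
            if nm=="green":
                ap=cv2.approxPolyDP(k,5,True)[:,0]; print([ (a.tolist(),onplane(c,*a,.142).round(3).tolist()) for a in ap])
for n,c in(("scene",S),("side",D)):
    u,v=(205,145) if n=="scene" else (140,160)
    im=c["image"][v:v+140,u:u+150][:,:,::-1]
    cv2.imwrite(f"pics/z_{n}.png",cv2.resize(im,None,fx=4,fy=4,interpolation=cv2.INTER_CUBIC))
E
```

```text
scene lime (318, 188, 25, 27) [330.3 201.3] 503.0 [0.5578 0.1955 0.024 ] 
scene lime (264, 167, 24, 26) [275.3 175.6] 201.0 [0.4452 0.0181 0.024 ] 
scene lime (319, 150, 24, 25) [330.8 162. ] 450.5 [0.3939 0.2162 0.024 ] 
scene lime (283, 137, 23, 25) [294.1 148.8] 433.5 [0.3288 0.0919 0.024 ] 
scene orange (269, 176, 13, 14) [274.5 181.6] 107.0 [0.5085 0.0114 0.078 ] [[268.0, 177.0], [280.0, 176.0], [282.0, 188.0], [269.0, 189.0]]
side lime (268, 274, 29, 32) [282.5 289.7] 706.0 [0.3974 0.2149 0.024 ] 
side lime (212, 256, 27, 30) [224.9 270.6] 637.0 [0.5621 0.1944 0.024 ] 
side lime (299, 244, 27, 29) [312.1 258. ] 597.0 [0.332  0.0901 0.024 ] 
side lime (259, 217, 24, 27) [271.  230.4] 480.0 [0.4661 0.0158 0.024 ] 
side orange (251, 211, 16, 11) [258.8 216. ] 132.5 [0.5067 0.0168 0.078 ] [[251.0, 211.0], [266.0, 211.0], [266.0, 221.0], [251.0, 221.0]]
side orange (148, 119, 9, 8) [151.9 122.6] 45.0 [ 1.0385 -0.3905  0.078 ] [[148.0, 119.0], [156.0, 119.0], [156.0, 126.0], [148.0, 126.0]]
side orange (290, 118, 12, 7) [295.6 121.2] 55.5 [ 0.4741 -0.5595  0.078 ] [[290.0, 118.0], [301.0, 118.0], [301.0, 124.0], [290.0, 124.0]]
side orange (244, 87, 51, 36) [270.5 104.5] 1229.0 [ 0.6014 -0.6711  0.078 ] [[244.0, 117.0], [248.0, 84.0], [295.0, 91.0], [290.0, 123.0]]
side green (102, 189, 12, 14) [107.6 195.7] 86.0 [0.9347 0.1095 0.142 ] [[101.0, 193.0], [111.0, 189.0], [115.0, 199.0], [105.0, 203.0]]
[([111, 189], [0.94, 0.081, 0.142]), ([102, 193], [0.956, 0.103, 0.142]), ([105, 202], [0.928, 0.135, 0.142])]
side green (448, 44, 12, 66) [454.1  73.3] 287.0 [-0.2119 -1.097   0.142 ] [[445.0, 108.0], [453.0, 44.0], [462.0, 45.0], [455.0, 109.0]]
[([457, 44], [-0.303, -1.533, 0.142]), ([448, 85], [-0.16, -0.95, 0.142]), ([453, 109], [-0.141, -0.716, 0.142])]
```

```bash
ls pics
```

```text
scene0.png
side0.png
wrist0.png
z_scene.png
z_side.png
```

View pics/z_scene.png

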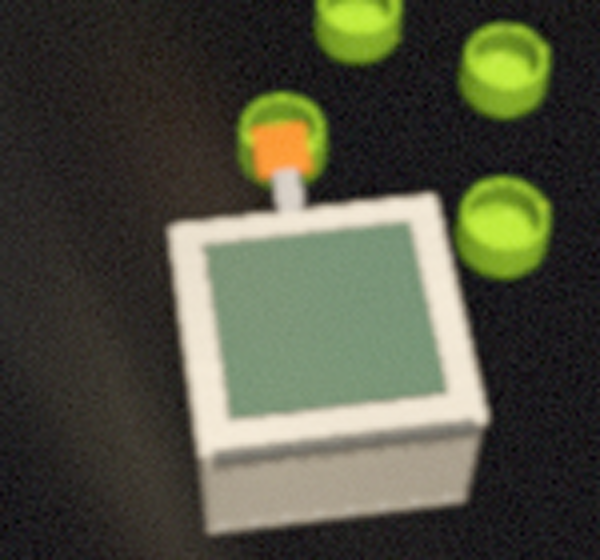

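View pics/z_side.png

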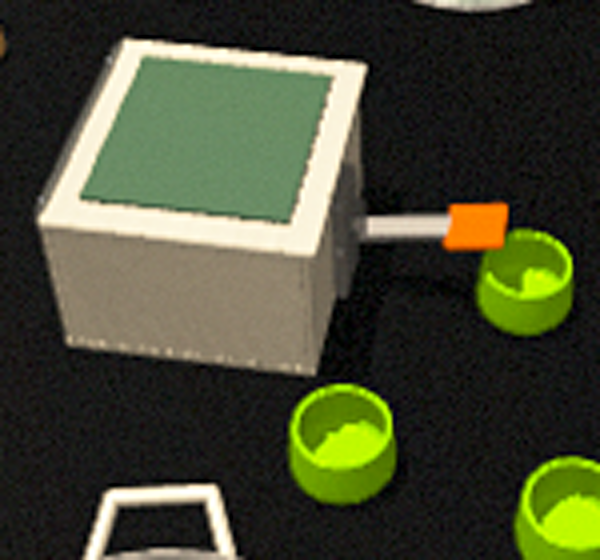

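```bash
python3 - <<'E'
from h import *
np.set_printoptions(precision=4,suppress=True)
S=cam("scene");D=cam("side")
sc=[(168,227),(437,194),(488,420),(212,452)]
sd=[(367,65),(317,253),(40,222),(122,40)]
P=[]
for n,c,L,o in(("s",S,sc,(205,145)),("d",D,sd,(140,160))):
    q=np.array([onplane(c,x/4+o[0],y/4+o[1],.142) for x,y in L]);print(q)
    print("centre",q.mean(0),"size",np.linalg.norm(q[1]-q[0]),np.linalg.norm(q[2]-q[1]))
    e=(q[2]+q[3]-q[0]-q[1]);f=(q[1]+q[2]-q[0]-q[3]);print("yaw",np.arctan2(e[1],e[0]),np.arctan2(-f[0],f[1]))
for a,b in zip(sc,sd):print(two(S,np.array(a)/4+(205,145),D,np.array(b)/4+(140,160)))
print("pad",two(S,(274.8,182.3),D,(259,216)))
for p,z in(((158,161),.035),((158,194),.02),((113,187),.05),((136,225),.03)): print(p,onplane(S,*p,z))
print("strn side",onplane(D,316,159,.03),onplane(D,284,154,.02))
E
```

```text
[[ 0.6252 -0.0788  0.142 ]
 [ 0.6029  0.1275  0.142 ]
 [ 0.7961  0.145   0.142 ]
 [ 0.8141 -0.0509  0.142 ]]
centre [0.7096 0.0357 0.142 ] size 0.20748106179346362 0.19394731785362943
yaw 0.11815382830895652 0.09985146967771422
[[ 0.6134 -0.068   0.142 ]
 [ 0.5933  0.1318  0.142 ]
 [ 0.7836  0.1519  0.142 ]
 [ 0.8071 -0.048   0.142 ]]
centre [0.6993 0.0419 0.142 ] size 0.20080641124168977 0.19137570971428958
yaw 0.10391685732995529 0.10879595554446868
(array([ 0.6174, -0.0795,  0.1313]), np.float64(0.0018003566128971824))
(array([0.5965, 0.1274, 0.135 ]), np.float64(0.0038818728173166863))
(array([0.79  , 0.1454, 0.1326]), np.float64(0.0035224409598668873))
(array([ 0.8106, -0.0519,  0.1373]), np.float64(0.0029339620997055403))
pad (array([0.5074, 0.0122, 0.073 ]), np.float64(0.001120399521686128))
(158, 161) [ 0.3737 -0.392   0.035 ]
(158, 194) [ 0.5039 -0.3831  0.02  ]
(113, 187) [ 0.4901 -0.5296  0.05  ]
(136, 225) [ 0.6287 -0.441   0.03  ]
strn side [ 0.366  -0.3841  0.03  ] [ 0.4916 -0.3982  0.02  ]
```

```bash
cat >> h.py <<'E'
def down(yaw,tilt=0):
    # tool x down; tool y along direction yaw; tilt: rot about tool y (deg)
    x=np.array([0,0,-1.]);y=np.array([np.cos(yaw),np.sin(yaw),0]);z=np.cross(x,y)
    return R.from_matrix(np.c_[x,y,z])*R.from_euler('y',tilt,degrees=True)
def goal(p,Rt,s=None):
    s=s or read_state();R0=R.from_quat(s["tcp_rot"])
    return np.round((R0.inv()*Rt).as_rotvec(degrees=True),1),np.round(R0.inv().apply(np.array(p)-s["position"])*1000,1)
E
python3 - <<'E'
from h import *
np.set_printoptions(precision=3,suppress=True)
s=read_state();print(R.from_quat(s["tcp_rot"]).as_matrix(),s["time_s"])
for yaw in(.107,.107+np.pi):
  print(goal([.455,.10,.22],down(yaw)))
E
```

```text
[[-0.     0.397 -0.918]
 [ 0.    -0.918 -0.397]
 [-1.    -0.    -0.   ]] 0.35
(array([-72.8,  -0. ,   0. ]), array([  11.3, -536.3, -457.4]))
(array([107.2,   0. ,   0. ]), array([  11.3, -536.3, -457.4]))
```

```bash
python3 - <<'E'
from h import *
np.set_printoptions(precision=1,suppress=True)
s=read_state();R0=R.from_quat(s["tcp_rot"])
for k in(2,4,6,8,10):
    f=k/18;r=.625+(.461-.625)*f;a=np.radians(-66.6+77.8*f)
    Rt=R0*R.from_rotvec([-72.8*f,0,0],degrees=True)
    print(k,*goal([r*np.cos(a),r*np.sin(a),.23],Rt,s))
E
```

```text
2 [-8.1 -0.  -0. ] [  1.2 -25.1 -91.6]
4 [-16.2   0.    0. ] [   1.2  -63.1 -175.3]
6 [-24.3   0.    0. ] [   1.2 -112.2 -249.7]
8 [-32.4   0.   -0. ] [   1.2 -170.5 -313.6]
10 [-40.4   0.    0. ] [   1.2 -236.1 -365.9]
```

Request:
{"name": "apply_moves", "arguments": {
  "steps": [
    [[-4,0,0],[0,-10,-45],0],
    [[-8,0,0],[0,-25,-91],0],
    [[-12,0,0],[0,-43,-134],0],
    [[-16,0,0],[0,-63,-175],0],
    [[-20,0,0],[0,-87,-213],0],
    [[-24,0,0],[0,-112,-250],0],
    [[-28,0,0],[0,-141,-283],0],
    [[-32,0,0],[0,-170,-313],0],
    [[-36,0,0],[0,-203,-340],0],
    [[-40,0,0],[0,-236,-366],0]
  ]
}}

```text
time_s: 1.35
position: [0.4906, -0.2102, 0.2314]
tcp_rot: [0.601, 0.372, -0.601, 0.372]
force: [0.3, -0.2, 0.8]
finger_gap: -0.0
```

```bash
python3 - <<'E'
from h import *
np.set_printoptions(precision=3,suppress=True)
s=read_state();print(s["time_s"],s["position"],R.from_quat(s["tcp_rot"]).as_matrix(),s["q"])
T=down(.107)*R.from_euler('z',12,degrees=True)
print(T.as_matrix())
for p in([.452,0,.23],[.452,.095,.20],[.452,.095,.12]): print(p,*goal(p,T,s))
E
```

```text
1.35 [ 0.491 -0.21   0.231] [[ 0.     0.895 -0.446]
 [-0.    -0.446 -0.895]
 [-1.     0.    -0.   ]] [ 0.527  0.39  -0.306  1.829  0.142  0.944 -0.303]
[[ 0.207  0.973  0.107]
 [ 0.022  0.104 -0.994]
 [-0.978  0.208 -0.   ]]
[0.452, 0, 0.23] [-32.5   3.4  11.7] [   1.3 -128.3 -171. ]
[0.452, 0.095, 0.2] [-32.5   3.4  11.7] [  31.3 -170.7 -256. ]
[0.452, 0.095, 0.12] [-32.5   3.4  11.7] [ 111.3 -170.7 -256. ]
```

Request:
{"name": "apply_moves", "arguments": {
  "steps": [
    [[-4,0,1],[0,-20,-34],0],
    [[-8,1,3],[0,-45,-68],0],
    [[-12,1,4],[0,-70,-102],0],
    [[-16,2,6],[0,-95,-136],0],
    [[-20,2,7],[0,-120,-165],0],
    [[-24,3,9],[5,-140,-195],0],
    [[-28,3,10],[20,-157,-228],0],
    [[-32.5,3.4,11.7],[45,-171,-256],0],
    [[-32.5,3.4,11.7],[80,-171,-256],0],
    [[-32.5,3.4,11.7],[110,-171,-256],0]
  ]
}}

```text
time_s: 2.35
position: [0.4518, 0.0945, 0.1202]
tcp_rot: [0.525, 0.474, -0.415, 0.572]
force: [1.2, -1.0, -1.1]
finger_gap: -0.0
```

```bash
python3 - <<'E'
from h import *
np.set_printoptions(precision=3,suppress=True)
s=read_state();print(s["time_s"],s["position"],R.from_quat(s["tcp_rot"]).as_matrix(),s["q"])
T=down(.107)*R.from_euler('z',12,degrees=True)
for p in([.452,.095,.07],[.452,.095,.022]): print(p,*goal(p,T,s))
for n in("side","scene","wrist"):
    c=cam(n);cv2.imwrite(f"pics/{n}1.png",c["image"][:,:,::-1])
E
```

```text
2.35 [0.452 0.094 0.12 ] [[ 0.207  0.973  0.106]
 [ 0.022  0.104 -0.994]
 [-0.978  0.208 -0.   ]] [-0.06   0.391 -0.382  2.269  0.603  0.363 -0.846]
[0.452, 0.095, 0.07] [-0. -0. -0.] [ 49.2 -10.2  -0.5]
[0.452, 0.095, 0.022] [-0. -0. -0.] [ 96.1 -20.2  -0.5]
```

View pics/wrist1.png

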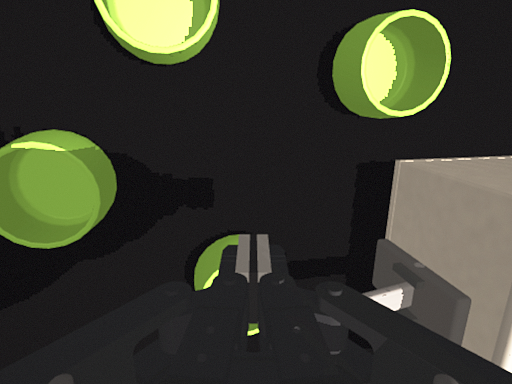

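View pics/scene1.png

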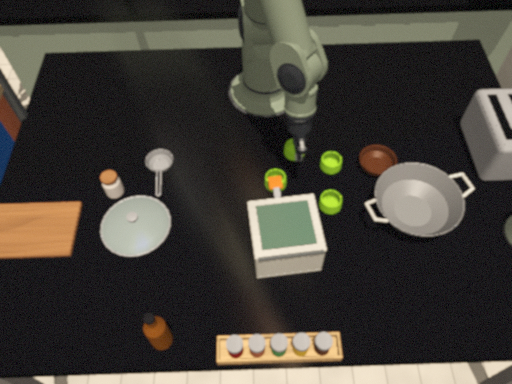

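View pics/side1.png

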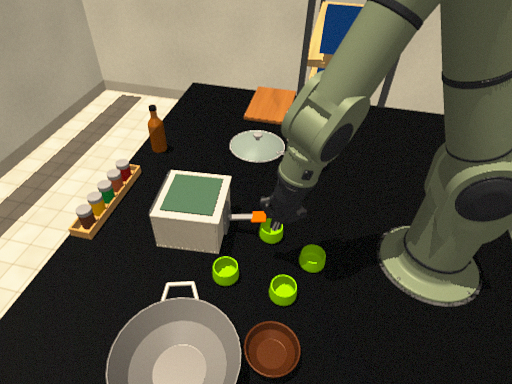

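The fingers are shut beside the target bowl on the robot's left, and the way down is clear. Descending now.

Request:
{"name": "apply_moves", "arguments": {
  "steps": [
    [[0,0,0],[20,-4,0],0],
    [[0,0,0],[40,-8,0],0],
    [[0,0,0],[60,-12,0],0],
    [[0,0,0],[78,-16,0],0],
    [[0,0,0],[92,-19,0],0],
    [[0,0,0],[95,-20,0],0],
    [[0,0,0],[95,-20,0],0]
  ]
}}

```text
time_s: 3.2
position: [0.4538, 0.0933, 0.0249]
tcp_rot: [0.526, 0.472, -0.415, 0.573]
force: [0.1, 0.0, 0.4]
finger_gap: 0.0003
```

```bash
python3 - <<'E'
from h import *
np.set_printoptions(precision=3,suppress=True)
s=read_state();print(s["time_s"],s["position"],s["force"],s["q"])
for n in("side",):
    c=cam(n);cv2.imwrite(f"pics/{n}2.png",cv2.resize(c["image"][160:300,180:330][:,:,::-1],None,fx=4,fy=4))
E
```

```text
3.2 [0.454 0.093 0.025] [0.086 0.023 0.373] [-0.211  0.603 -0.202  2.316  1.429  0.171 -1.672]
```

View pics/side2.png

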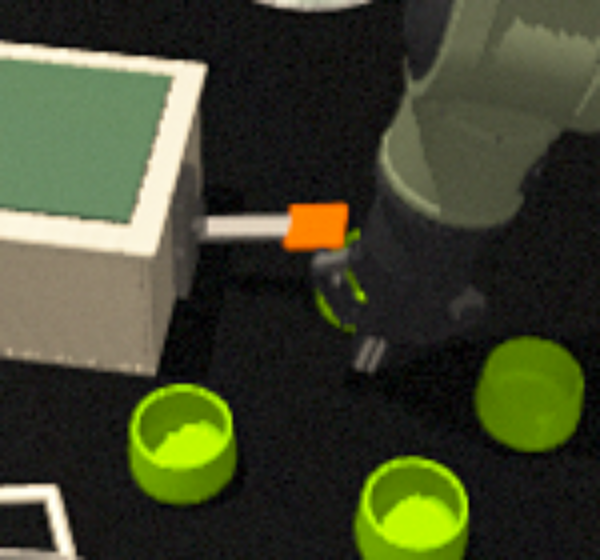

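Request:
{"name": "apply_moves", "arguments": {
  "steps": [
    [[0,0,-2],[-2,0,0],0],
    [[0,0,-4],[-4,-3,0],0],
    [[0,0,-4],[-4,-3,0],0]
  ]
}}

```text
time_s: 3.55
position: [0.4496, 0.0934, 0.0293]
tcp_rot: [0.509, 0.491, -0.435, 0.557]
force: [0.8, -0.6, -0.7]
finger_gap: -0.0002
```

```bash
python3 - <<'E'
from h import *
np.set_printoptions(precision=3,suppress=True)
s=read_state();print(s["time_s"],s["position"],s["force"],s["q"]);print(R.from_quat(s["tcp_rot"]).as_matrix())
T=R.from_quat(s["tcp_rot"])
print(goal([.454+.107*.13,.0933-.994*.13,.0285],T,s), goal([.450,.0933,.0285],T,s))
for n in("side","scene"):
    c=cam(n);
    for k in blobs(c,(32,120,60),(50,255,255)):
        g=np.mean(k[:,0],0);print(n,g,onplane(c,*g,.024))
E
```

```text
3.55 [0.45  0.093 0.029] [ 0.773 -0.65  -0.703] [-0.079  0.608 -0.356  2.262  0.976  0.285 -1.198]
[[ 0.139  0.985  0.104]
 [ 0.015  0.103 -0.995]
 [-0.99   0.139 -0.001]]
(array([0., 0., 0.]), array([  1.4,   4.7, 130.5])) (array([0., 0., 0.]), array([0.9, 0.3, 0.2]))
side [282.511 289.568] [0.398 0.215 0.024]
side [225.096 270.386] [0.562 0.194 0.024]
side [312.062 258.038] [0.332 0.09  0.024]
scene [330.26  201.288] [0.558 0.195 0.024]
scene [274.864 179.236] [0.461 0.016 0.024]
scene [330.6 162. ] [0.394 0.216 0.024]
scene [286.974 152.   ] [0.343 0.065 0.024]
```

Request:
{"name": "apply_moves", "arguments": {
  "steps": [
    [[0,0,0],[0,0,12],0],
    [[0,0,0],[0,0,22],0],
    [[0,0,0],[0,0,28],0],
    [[0,0,0],[0,0,32],0],
    [[0,0,0],[0,0,37],0],
    [[0,0,0],[0,0,43],0],
    [[0,0,0],[0,0,49],0],
    [[0,0,0],[0,0,55],0],
    [[0,0,0],[0,0,61],0],
    [[0,0,0],[0,0,64],0]
  ]
}}

```text
time_s: 4.65
position: [0.4553, 0.0287, 0.0275]
tcp_rot: [0.509, 0.491, -0.436, 0.557]
force: [-0.2, 2.0, 1.8]
finger_gap: -0.0003
```

```bash
python3 - <<'E'
from h import *
np.set_printoptions(precision=3,suppress=True)
s=read_state();print(s["time_s"],s["position"],s["force"],s["q"])
for n in("side","scene"):
    c=cam(n);cv2.imwrite(f"pics/{n}3.png",cv2.resize(c["image"][130:270,200:350][:,:,::-1],None,fx=4,fy=4))
    for k in blobs(c,(32,120,60),(50,255,255)):
        g=np.mean(k[:,0],0);print(n,g,onplane(c,*g,.024))
E
```

```text
4.65 [0.455 0.029 0.028] [-0.223  2.047  1.795] [ 0.089  0.612 -0.371  2.269  0.989  0.269 -1.057]
side [282.523 289.568] [0.398 0.215 0.024]
side [224.952 270.524] [0.562 0.194 0.024]
side [311.988 258.025] [0.332 0.09  0.024]
side [265.634 228.098] [0.484 0.01  0.024]
scene [330.274 201.26 ] [0.558 0.196 0.024]
scene [263.895 181.684] [ 0.47  -0.022  0.024]
scene [330.614 162.   ] [0.394 0.216 0.024]
scene [295.621 149.515] [0.333 0.097 0.024]
```

View pics/side3.png

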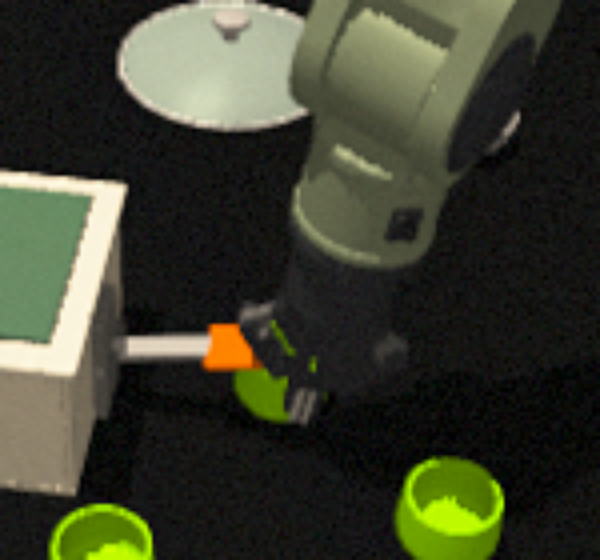

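View pics/scene3.png

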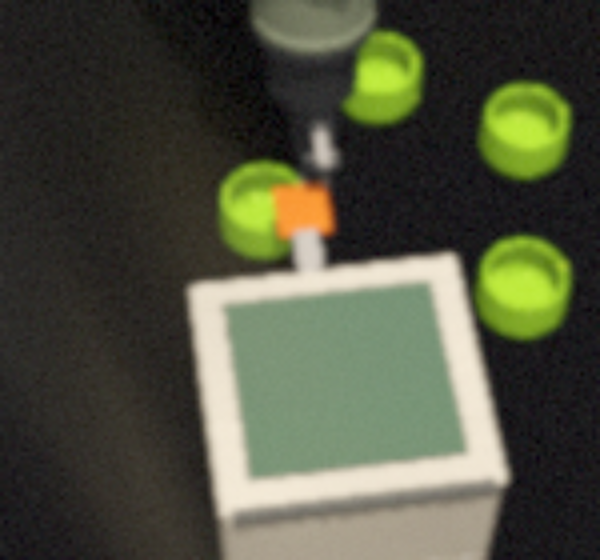

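Request:
{"name": "apply_moves", "arguments": {
  "steps": [
    [[0,0,0],[0,0,5],0],
    [[0,0,0],[0,0,11],0],
    [[0,0,0],[0,0,17],0],
    [[0,0,0],[0,0,23],0],
    [[0,0,0],[0,0,29],0],
    [[0,0,0],[0,0,33],0],
    [[0,0,0],[0,0,35],0]
  ]
}}

```text
time_s: 5.45
position: [0.459, -0.0059, 0.0275]
tcp_rot: [0.509, 0.491, -0.436, 0.557]
force: [-0.5, 0.5, -0.6]
finger_gap: -0.0001
```

```bash
python3 - <<'E'
from h import *
np.set_printoptions(precision=3,suppress=True)
s=read_state();print(s["time_s"],s["position"],s["force"],s["q"])
for n in("scene",):
    c=cam(n);cv2.imwrite(f"pics/{n}4.png",cv2.resize(c["image"][130:270,200:350][:,:,::-1],None,fx=4,fy=4))
    for k in blobs(c,(32,120,60),(50,255,255)):
        g=np.mean(k[:,0],0);print(n,g,onplane(c,*g,.024),cv2.boundingRect(k))
E
```

```text
5.45 [ 0.459 -0.006  0.028] [-0.497  0.526 -0.617] [ 0.192  0.617 -0.394  2.261  0.975  0.275 -0.957]
scene [330.274 201.288] [0.558 0.196 0.024] (318, 188, 25, 27)
scene [256.042 184.903] [ 0.482 -0.049  0.024] (245, 172, 24, 26)
scene [330.754 162.159] [0.395 0.216 0.024] (319, 150, 24, 25)
scene [294.203 148.725] [0.329 0.092 0.024] (283, 137, 23, 25)
```

View pics/scene4.png

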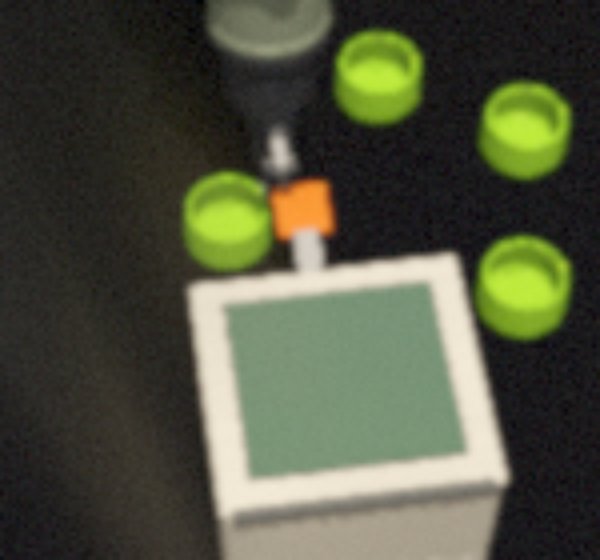

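Request:
{"name": "apply_moves", "arguments": {
  "steps": [
    [[0,0,0],[0,0,5],0],
    [[0,0,0],[0,0,11],0],
    [[0,0,0],[0,0,17],0],
    [[0,0,0],[0,0,23],0],
    [[0,0,0],[0,2,29],0],
    [[0,0,0],[0,5,35],0],
    [[0,0,0],[0,8,41],0],
    [[0,0,0],[0,11,46],0],
    [[0,0,0],[0,12,49],0],
    [[0,0,0],[0,12,50],0]
  ]
}}

```text
time_s: 6.5
position: [0.4762, -0.0542, 0.0292]
tcp_rot: [0.509, 0.491, -0.436, 0.557]
force: [-0.7, 0.5, -0.2]
finger_gap: 0.0001
```

```bash
python3 - <<'E'
from h import *
np.set_printoptions(precision=3,suppress=True)
s=read_state();print(s["time_s"],s["position"],s["force"],s["q"])
for n in("scene",):
    c=cam(n);cv2.imwrite(f"pics/{n}5.png",cv2.resize(c["image"][130:270,200:350][:,:,::-1],None,fx=4,fy=4))
    for k in blobs(c,(32,120,60),(50,255,255)):
        g=np.mean(k[:,0],0);p=onplane(c,*g,.024);print(n,g,p,cv2.boundingRect(k),"lat",-.1068*(p[0]-.704)+.9943*(p[1]-.038))
E
```

```text
6.5 [ 0.476 -0.054  0.029] [-0.672  0.506 -0.197] [ 0.361  0.641 -0.465  2.207  0.918  0.327 -0.772]
scene [330.162 201.149] [0.557 0.195 0.024] (318, 188, 25, 27) lat 0.17201872871526958
scene [244.575 191.397] [ 0.507 -0.089  0.024] (233, 179, 25, 26) lat -0.10523813340799276
scene [330.657 161.971] [0.394 0.216 0.024] (319, 150, 24, 25) lat 0.20997826921814144
scene [294.088 148.912] [0.33  0.092 0.024] (283, 137, 23, 25) lat 0.09328607505091341
```

View pics/scene5.png

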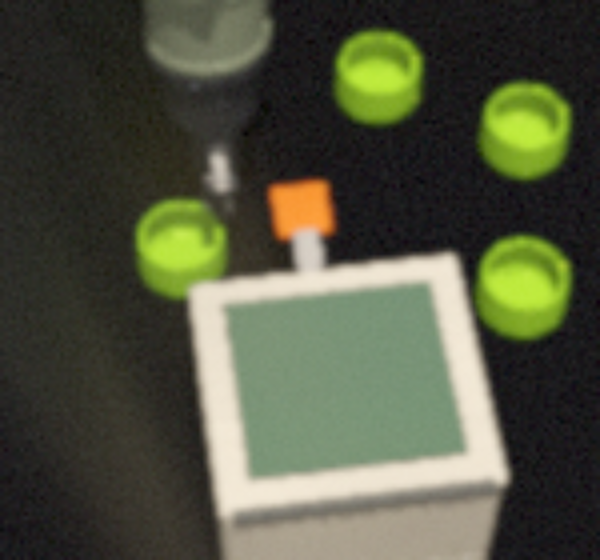

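The bowl is upright and 105 mm off the middle line. Next I back off, rise and go above the pad, measuring the pad again on the way.

```bash
python3 - <<'E'
from h import *
np.set_printoptions(precision=4,suppress=True)
S=cam("scene");D=cam("side")
pts=[]
for c in(S,D):
    for k in blobs(c,(5,180,160),(18,255,255),80):
        M=cv2.moments(k);g=(M['m10']/M['m00'],M['m01']/M['m00'])
        p=onplane(c,*g,.077)
        if .4<p[0]<.6 and abs(p[1])<.1: pts.append(g);print(g,p)
print(two(S,pts[0],D,pts[1]) if len(pts)>1 else "")
s=read_state();T=R.from_quat(s["tcp_rot"])
for p in([.465,-.054,.03],[.465,-.054,.13],[.507,.0145,.13],[.507,.0145,.10],[.507,.0145,.088]):print(p,goal(p,T,s))
E
```

```text
(274.7284382284382, 181.06060606060603) [0.5058 0.0123 0.077 ]
(258.811320754717, 216.04025157232704) [0.5069 0.0159 0.077 ]
(array([0.5062, 0.0132, 0.0757]), np.float64(0.002804468477784774))
[0.465, -0.054, 0.03] (array([0., 0., 0.]), array([ -2.3, -10.7,  -0.9]))
[0.465, -0.054, 0.13] (array([0., 0., 0.]), array([-101.3,    3.3,   -0.8]))
[0.507, 0.0145, 0.13] (array([0., 0., 0.]), array([-94.5,  51.7, -64.6]))
[0.507, 0.0145, 0.1] (array([0., 0., 0.]), array([-64.8,  47.5, -64.6]))
[0.507, 0.0145, 0.088] (array([0., 0., 0.]), array([-52.9,  45.9, -64.6]))
```

Request:
{"name": "apply_moves", "arguments": {
  "steps": [
    [[0,0,0],[-2,-11,0],0],
    [[0,0,0],[-25,-12,0],0],
    [[0,0,0],[-55,-6,0],0],
    [[0,0,0],[-85,2,0],0],
    [[0,0,0],[-105,10,-10],0],
    [[0,0,0],[-105,30,-35],0],
    [[0,0,0],[-100,48,-55],0],
    [[0,0,0],[-90,50,-64],0],
    [[0,0,0],[-70,47,-64],0],
    [[0,0,0],[-65,47,-64],0]
  ]
}}

```text
time_s: 7.65
position: [0.5051, 0.0139, 0.0986]
tcp_rot: [0.508, 0.492, -0.436, 0.557]
force: [-0.0, 0.3, 0.4]
finger_gap: 0.0001
```

```bash
python3 - <<'E'
from h import *
np.set_printoptions(precision=3,suppress=True)
s=read_state();print(s["time_s"],s["position"],s["force"],s["q"])
T=R.from_quat(s["tcp_rot"])
for z in(.085,.04):print(goal([.506,.014,z],T,s))
for n in("scene","side"):
    c=cam(n);cv2.imwrite(f"pics/{n}6.png",cv2.resize(c["image"][130:270,200:350][:,:,::-1],None,fx=4,fy=4))
E
```

```text
7.65 [0.505 0.014 0.099] [-0.032  0.341  0.413] [ 0.361  0.559 -0.664  2.11   0.715  0.544 -0.71 ]
(array([0., 0., 0.]), array([13.6, -0.9,  0. ]))
(array([0., 0., 0.]), array([58.2, -7.1, -0. ]))
```

View pics/scene6.png

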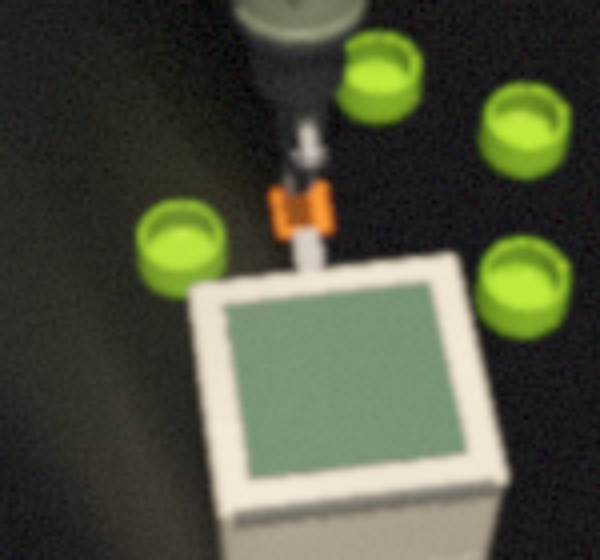

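View pics/side6.png

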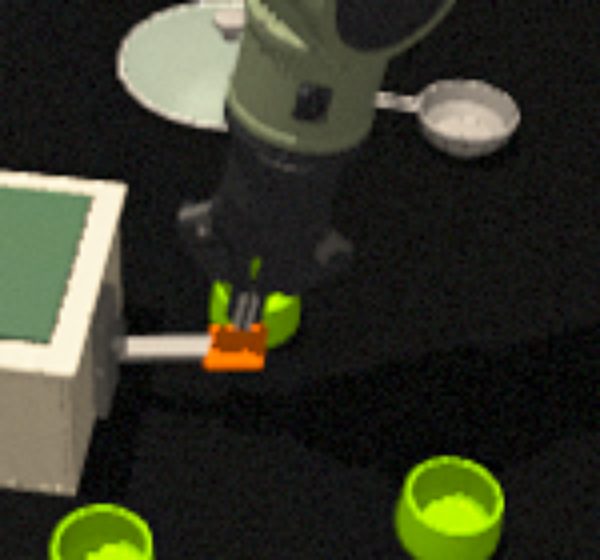

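Request:
{"name": "apply_moves", "arguments": {
  "steps": [
    [[0,0,0],[6,-0.8,0],0],
    [[0,0,0],[11,-1.5,0],0],
    [[0,0,0],[15,-2.1,0],0],
    [[0,0,0],[18,-2.5,0],0],
    [[0,0,0],[20,-2.8,0],0],
    [[0,0,0],[22,-3.1,0],0],
    [[0,0,0],[24.5,-3.4,0],0],
    [[0,0,0],[27,-3.8,0],0],
    [[0,0,0],[29.5,-4.1,0],0],
    [[0,0,0],[31,-4.3,0],0]
  ]
}}

```text
time_s: 8.75
position: [0.5065, 0.0137, 0.0689]
tcp_rot: [0.509, 0.491, -0.436, 0.557]
force: [-6.3, -0.4, 11.4]
finger_gap: -0.0003
```

```bash
python3 - <<'E'
from h import *
np.set_printoptions(precision=4,suppress=True)
s=read_state();print(s["time_s"],s["position"],s["force"])
for n in("side",):
    c=cam(n);cv2.imwrite(f"pics/{n}7.png",c["image"][:,:,::-1])
E
```

```text
8.75 [0.5065 0.0137 0.0689] [-6.2647 -0.3693 11.3743]
```

View pics/side7.png

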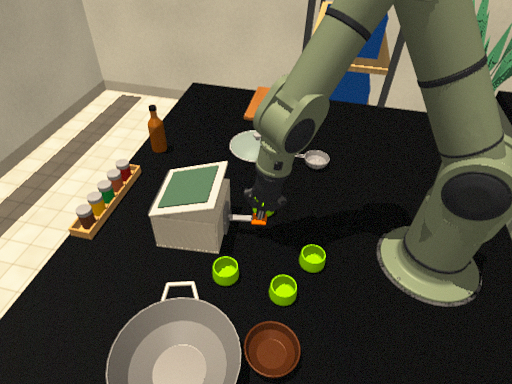

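The lid is lifting with 11 N on the pad. Pressing further.

Request:
{"name": "apply_moves", "arguments": {
  "steps": [
    [[0,0,0],[2,-0.3,0],0],
    [[0,0,0],[4.5,-0.6,0],0],
    [[0,0,0],[7,-1,0],0],
    [[0,0,0],[9.5,-1.3,0],0],
    [[0,0,0],[12,-1.7,0],0],
    [[0,0,0],[14.5,-2,0],0],
    [[0,0,0],[17,-2.4,0],0],
    [[0,0,0],[19.5,-2.7,0],0],
    [[0,0,0],[21.5,-3,0],0],
    [[0,0,0],[23,-3.2,0],0]
  ]
}}

```text
time_s: 9.8
position: [0.5063, 0.0136, 0.0455]
tcp_rot: [0.509, 0.491, -0.436, 0.557]
force: [-3.3, 0.4, 5.7]
finger_gap: 0.0001
```

```bash
python3 - <<'E'
from h import *
s=read_state();print(s["time_s"],s["position"],s["force"])
E
```

```text
9.8 [0.50634381 0.01361301 0.04550625] [-3.28004727  0.40647475  5.73917586]
```

Request:
{"name": "apply_moves", "arguments": {
  "steps": [
    [[0,0,0],[1,-0.1,0],0],
    [[0,0,0],[2,-0.3,0],0],
    [[0,0,0],[3,-0.4,0],0],
    [[0,0,0],[3.5,-0.5,0],0],
    [[0,0,0],[4,-0.6,0],0]
  ]
}}

```text
time_s: 10.3
position: [0.5068, 0.0137, 0.0416]
tcp_rot: [0.509, 0.491, -0.435, 0.557]
force: [-1.4, -1.9, 3.7]
finger_gap: -0.0002
```

```bash
python3 - <<'E'
from h import *
s=read_state();print(s["time_s"],s["position"],s["force"])
for n in("side","scene"):
    c=cam(n);cv2.imwrite(f"pics/{n}8.png",c["image"][:,:,::-1])
E
```

```text
10.3 [0.50680349 0.01368801 0.04159432] [-1.44916891 -1.91676363  3.67999882]
```

View pics/side8.png

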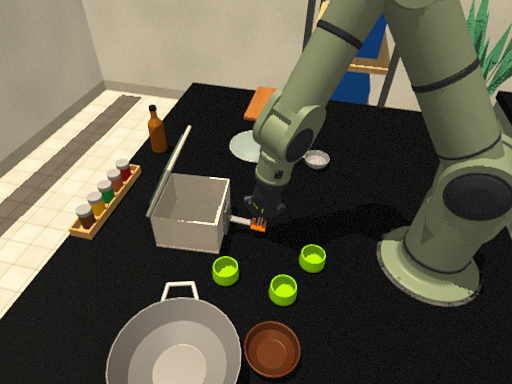

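View pics/scene8.png

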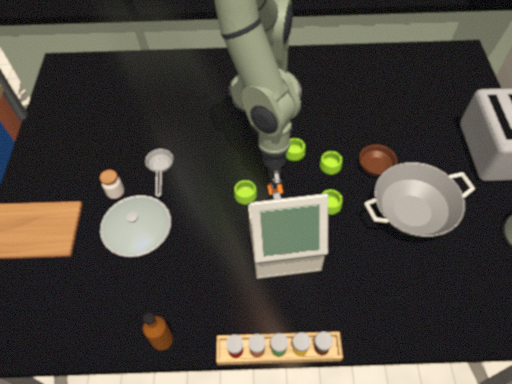

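The lid is nearly vertical, from px (150,212) to (187,128) in the side view. A little more travel should reach the stop.

Request:
{"name": "apply_moves", "arguments": {
  "steps": [
    [[0,0,0],[0.7,-0.1,0],0],
    [[0,0,0],[1.4,-0.2,0],0],
    [[0,0,0],[2,-0.3,0],0],
    [[0,0,0],[2,-0.3,0],0]
  ]
}}

```text
time_s: 10.8
position: [0.5071, 0.0137, 0.0404]
tcp_rot: [0.509, 0.49, -0.435, 0.558]
force: [-8.2, -3.5, 29.6]
finger_gap: -0.0
```

At the stop (30 N). Now holding for more than 3 s, easing off slightly.

Request:
{"name": "apply_moves", "arguments": {
  "steps": [
    [[0,0,0],[-0.3,0,0],0],
    [[0,0,0],[-0.3,0,0],0],
    [[0,0,0],[-0.3,0,0],0],
    [[0,0,0],[-0.3,0,0],0],
    [[0,0,0],[-0.3,0,0],0],
    [[0,0,0],[-0.3,0,0],0],
    [[0,0,0],[-0.3,0,0],0],
    [[0,0,0],[-0.3,0,0],0],
    [[0,0,0],[-0.3,0,0],0],
    [[0,0,0],[-0.3,0,0],0]
  ]
}}

```text
time_s: 11.8
position: [0.5071, 0.0137, 0.0405]
tcp_rot: [0.509, 0.49, -0.435, 0.558]
force: [-6.3, -2.2, 22.5]
finger_gap: -0.0001
```

Request:
{"name": "apply_moves", "arguments": {
  "steps": [
    [[0,0,0],[0,0,0],0],
    [[0,0,0],[0,0,0],0],
    [[0,0,0],[0,0,0],0],
    [[0,0,0],[0,0,0],0],
    [[0,0,0],[0,0,0],0],
    [[0,0,0],[0,0,0],0],
    [[0,0,0],[0,0,0],0],
    [[0,0,0],[0,0,0],0],
    [[0,0,0],[0,0,0],0],
    [[0,0,0],[0,0,0],0]
  ]
}}

```text
time_s: 12.8
position: [0.5071, 0.0137, 0.0405]
tcp_rot: [0.509, 0.49, -0.435, 0.558]
force: [-5.3, -2.9, 21.9]
finger_gap: -0.0004
```

Request:
{"name": "apply_moves", "arguments": {
  "steps": [
    [[0,0,0],[0,0,0],0],
    [[0,0,0],[0,0,0],0],
    [[0,0,0],[0,0,0],0],
    [[0,0,0],[0,0,0],0],
    [[0,0,0],[0,0,0],0],
    [[0,0,0],[0,0,0],0],
    [[0,0,0],[0,0,0],0],
    [[0,0,0],[0,0,0],0],
    [[0,0,0],[0,0,0],0],
    [[0,0,0],[0,0,0],0]
  ]
}}

```text
time_s: 13.8
position: [0.5071, 0.0137, 0.0405]
tcp_rot: [0.509, 0.49, -0.435, 0.558]
force: [-6.2, -2.7, 21.6]
finger_gap: 0.0001
```

```bash
python3 - <<'E'
from h import *
s=read_state();print(s["time_s"],s["position"],s["force"])
T=R.from_quat(s["tcp_rot"]);print(goal([.5065,.0137,.0804],T,s))
c=cam("side");cv2.imwrite(f"pics/side9.png",c["image"][:,:,::-1])
E
```

```text
13.8 [0.50708425 0.01374402 0.04053711] [-6.15039224 -2.73187879 21.63430803]
(array([0., 0., 0.]), array([-39.5,   5. ,   0. ]))
```

View pics/side9.png

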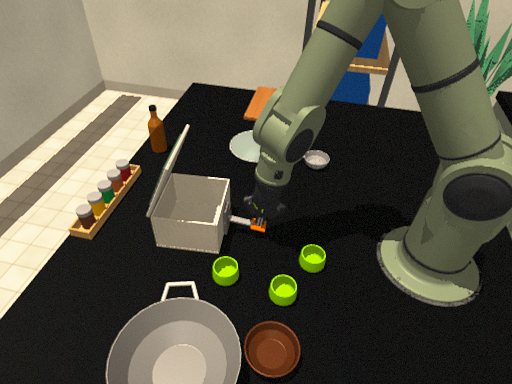

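The lid has been fully open for over 3 s. Now a slow release at about 1.1 mm per row.

Request:
{"name": "apply_moves", "arguments": {
  "steps": [
    [[0,0,0],[0,0,0],0],
    [[0,0,0],[0,0,0],0],
    [[0,0,0],[-0.6,0.1,0],0],
    [[0,0,0],[-1.6,0.2,0],0],
    [[0,0,0],[-2.8,0.4,0],0],
    [[0,0,0],[-4,0.6,0],0],
    [[0,0,0],[-5.2,0.7,0],0],
    [[0,0,0],[-6.4,0.9,0],0],
    [[0,0,0],[-7.6,1.1,0],0],
    [[0,0,0],[-8.8,1.2,0],0]
  ]
}}

```text
time_s: 14.85
position: [0.5063, 0.0137, 0.0488]
tcp_rot: [0.509, 0.491, -0.436, 0.557]
force: [-3.8, -0.5, 3.8]
finger_gap: -0.0003
```

Request:
{"name": "apply_moves", "arguments": {
  "steps": [
    [[0,0,0],[-1.2,0.2,0],0],
    [[0,0,0],[-2.4,0.3,0],0],
    [[0,0,0],[-3.6,0.5,0],0],
    [[0,0,0],[-4.8,0.7,0],0],
    [[0,0,0],[-6,0.8,0],0],
    [[0,0,0],[-7.2,1,0],0],
    [[0,0,0],[-8.4,1.2,0],0],
    [[0,0,0],[-9.6,1.3,0],0],
    [[0,0,0],[-10.8,1.5,0],0],
    [[0,0,0],[-12,1.7,0],0]
  ]
}}

```text
time_s: 15.85
position: [0.5067, 0.0138, 0.0611]
tcp_rot: [0.509, 0.491, -0.435, 0.557]
force: [-3.5, -1.5, 6.7]
finger_gap: 0.0001
```

Request:
{"name": "apply_moves", "arguments": {
  "steps": [
    [[0,0,0],[-1.2,0.2,0],0],
    [[0,0,0],[-2.4,0.3,0],0],
    [[0,0,0],[-3.6,0.5,0],0],
    [[0,0,0],[-4.8,0.7,0],0],
    [[0,0,0],[-6,0.8,0],0],
    [[0,0,0],[-7.2,1,0],0],
    [[0,0,0],[-8.4,1.2,0],0],
    [[0,0,0],[-9.6,1.3,0],0],
    [[0,0,0],[-10.8,1.5,0],0],
    [[0,0,0],[-11.8,1.6,0],0]
  ]
}}

```text
time_s: 16.85
position: [0.5077, 0.014, 0.0735]
tcp_rot: [0.509, 0.49, -0.435, 0.558]
force: [1.5, -0.5, 7.7]
finger_gap: 0.0002
```

```bash
python3 - <<'E'
from h import *
s=read_state();print(s["time_s"],s["position"],s["force"])
E
```

```text
16.85 [0.50766894 0.01396747 0.07345846] [ 1.53547033 -0.54950082  7.74767072]
```

Request:
{"name": "apply_moves", "arguments": {
  "steps": [
    [[0,0,0],[-0.9,0.1,0],0],
    [[0,0,0],[-1.8,0.2,0],0],
    [[0,0,0],[-2.7,0.4,0],0],
    [[0,0,0],[-3.6,0.5,0],0],
    [[0,0,0],[-4.4,0.6,0],0],
    [[0,0,0],[-5.2,0.7,0],0],
    [[0,0,0],[-6,0.8,0],0],
    [[0,0,0],[-6.8,0.9,0],0],
    [[0,0,0],[-7.6,1,0],0],
    [[0,0,0],[-8.4,1.1,0],0]
  ]
}}

```text
time_s: 17.85
position: [0.5061, 0.0137, 0.0811]
tcp_rot: [0.509, 0.491, -0.436, 0.557]
force: [-1.0, 0.5, -0.3]
finger_gap: 0.0001
```

```bash
python3 - <<'E'
from h import *
s=read_state();print(s["time_s"],s["position"],s["force"])
E
```

```text
17.85 [0.50614808 0.01374042 0.08110752] [-0.95052571  0.47021985 -0.25156305]
```

Force has dropped to zero. I'll rise slowly a few mm, then lift well clear and check.

Request:
{"name": "apply_moves", "arguments": {
  "steps": [
    [[0,0,0],[-1,0.1,0],0],
    [[0,0,0],[-2,0.3,0],0],
    [[0,0,0],[-4,0.6,0],0],
    [[0,0,0],[-8,1,0],0],
    [[0,0,0],[-20,3,0],0],
    [[0,0,0],[-40,5,0],0],
    [[0,0,0],[-60,-10,0],0],
    [[0,0,0],[-80,-30,0],0],
    [[0,0,0],[-90,-40,0],0],
    [[0,0,0],[-90,-40,0],0]
  ]
}}

```text
time_s: 18.85
position: [0.454, 0.0078, 0.1659]
tcp_rot: [0.509, 0.49, -0.435, 0.558]
force: [1.0, -0.1, -0.2]
finger_gap: -0.0002
```

```bash
python3 - <<'E'
from h import *
s=read_state();print(s["time_s"],s["position"],s["force"])
for n in("side","scene"):
    c=cam(n);cv2.imwrite(f"pics/{n}10.png",c["image"][:,:,::-1])
    for nm,lo,hi in(("lime",(32,120,60),(50,255,255)),("orange",(5,180,160),(18,255,255))):
      for k in blobs(c,lo,hi,80):
        g=np.mean(k[:,0],0);M=cv2.moments(k);p=onplane(c,*g,.024);print(n,nm,np.round((M['m10']/M['m00'],M['m01']/M['m00']),1),p.round(3),"lat",round(-.1068*(p[0]-.704)+.9943*(p[1]-.038),3))
E
```

```text
18.85 [0.45401153 0.00783454 0.16591388] [ 1.04746129 -0.06406633 -0.21728172]
side lime [282.5 289.7] [0.398 0.215 0.024] lat 0.208
side lime [224.9 270.6] [0.562 0.194 0.024] lat 0.17
side lime [312.1 258. ] [0.332 0.09  0.024] lat 0.092
side lime [263.8 203. ] [ 0.511 -0.094  0.024] lat -0.11
side orange [258.8 216. ] [ 0.516 -0.035  0.024] lat -0.052
side orange [267.2 104.8] [ 0.633 -0.757  0.024] lat -0.783
scene lime [330.3 201.3] [0.558 0.196 0.024] lat 0.172
scene lime [244.5 190.9] [ 0.507 -0.088  0.024] lat -0.105
scene lime [330.8 162. ] [0.394 0.216 0.024] lat 0.21
scene lime [294.1 148.8] [0.329 0.092 0.024] lat 0.094
scene orange [274.7 181.1] [0.471 0.016 0.024] lat 0.003
```

View pics/side10.png

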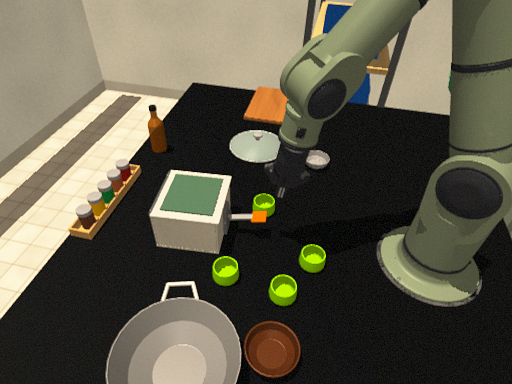

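View pics/scene10.png

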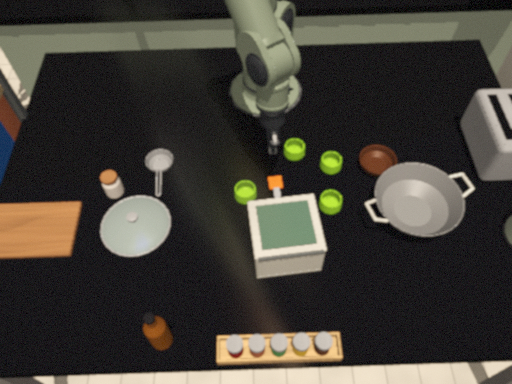

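The lid is shut and the pad is back at its starting pixels, (258.8,216.0) side and (274.7,181.1) scene. The other bowls are exactly where they were, and the target bowl is upright about 107 mm off the line. Handing in.

```bash
python3 -c "
from rig import *
print(hand_in())"
```

```text
the job is handed in; nothing more can be done
None
```

The job is done and handed in at about 19 s of robot time, well under the 61 s limit.

- **Bowl:** I pushed the lime bowl with the shut fingertips along the counter to the robot's right. It stayed upright and ended about 105–110 mm from the caddy's middle line, where 62 mm was needed. It drifted about 45 mm towards the caddy on the way without touching it.
- **Lever:** I pressed the orange pad down to its stop and held it there from about 10.8 s to 14.05 s, at 22–30 N. I then let it up over about 3.5 s, until the force on the fingers dropped to zero at rest height, and lifted clear.
- **Last checks:** In the final pictures the lid is shut and the pad is back at its starting pixels in both views. The three other lime bowls measured unmoved, and the pan, glass lid, dish, strainer and jar look unmoved by eye. The robot is touching nothing.

The two views disagreed by only a few mm on the bowl's final place, and no check failed.

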